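# Square a metal specimen into the corner of the measuring board

## Task

Lift the oblong metal bar out of the wooden specimen tray and set it down the same way up, flat on the plywood measuring board, with one long side along the long fence and one end against the short fence. Press it snugly into the corner so that it bears squarely on both fences at once, and finish while still holding it pressed there: do not let go. Leave the other specimens and the dish where they are.

Things in the scene. Friction and masses are not known exactly. Their poses are not given: they have to be found in the camera images.
- bar_center (a point): Centre of the loose oblong aluminium bar, about 0.4 kg: 36 mm wide (x), 80 mm long (y), 50 mm tall (z), centre 25 mm above its underside. It stands in one of the tray's three compartments, long axis roughly across the tray. Pinch it from above across the 36 mm, in its upper half, so the fingertips pass over the tray's rim and the 12 mm fences.
- corner (a point): Point on the fixed plywood board's top (12 mm above the bench; 220 x 220 mm) where the fences' inner faces meet. The long fence stops motion along its +x, the short fence along its +y; z is up. Board left or right of the robot, turned up to 0.5 rad. Home of the bar's centre: (-18, -40, +25) mm from here in these axes, long axis along this y.
- long_fence: Rigid aluminium fence fixed on the board, 15 mm wide (x), 210 mm long (y), 12 mm high above the board, with scale marks on top. Origin at the middle of its underside, on the board's top; its inner face is 7.5 mm from the origin toward -x. Bar, fences and board are smooth (friction about 0.25), yet a bar pressed hard on one fence drags along it.
- short_fence: Rigid aluminium fence fixed on the board at right angles to the long one, 80 mm long (x), 15 mm wide (y), 12 mm high above the board, with scale marks on top. Origin at the middle of its underside, on the board's top; its inner face is 7.5 mm from the origin toward -y.
- tray: Low wooden tray fixed on the bench, 330 mm long (x) by 150 mm (y), 20 mm high, walls 6 mm, its inner floor about 6 mm above the bench; two dividers across it make three equal compartments in a row along x. Origin at the centre of its underside. It is on the other side of the robot's centre line from the board.
- cube_center (a point): Centre of a loose aluminium cube, 40 mm on a side, in another compartment of the tray; a bystander.
- cyl_center (a point): Centre of a loose upright aluminium cylinder, 38 mm in diameter and 50 mm tall, in another compartment of the tray; a bystander.
- dish: Small white porcelain dish standing loose on the bench beyond the work, 80 mm across the rim and 35 mm high; origin at the centre of its underside; a bystander.
Mind the look-alikes: they are no part of the job. What is shaped like the part that bears bar_center but blue, green or purple is not meant.

How it is judged:
By the outcome, as a careful person would: the job done as asked, in the order asked, and still so for the second after the job is handed in, while the arm keeps its last pose, push and grip.
It also fails if it takes over 64 s, if anything falls off the work surface, if the arm or the gripper's body presses on something with over 40 N, if the wrist force passes 120 N, or if a joint passes its speed limit or range.

## Robot

A 6-joint arm with a two-finger parallel gripper is mounted at the origin on the work surface. World frame = base frame: x ahead of the robot, y to its left, z up, the work surface at z = 0. Lengths are in m, angles in rad, forces in N, time in s.
With the tool pointing down it reaches from about 0.425 to 0.95 m from the base axis. Payload 3.5 kg.
Tool frame: the origin (TCP) lies at the very end of the fingers, on their centre line; the grasp point (between the pads) lies 19 mm behind it (grip_depth is the distance from the TCP to the grasp point, in m); x points along the fingers, z is the direction in which the jaws open and shut, and the axes are right-handed (so a half turn about x gives the same grasp; the last joint's range is limited). The gripper opens to 85 mm and grips with 20 to 120 N. Pads are 22 mm wide; open, the fingers measure 114 mm over their backs; the gripper's body (76 mm by 85 mm) begins 54 mm behind the grasp point. The pads swing forward as they close: fully open they stand 13 mm farther back than shut.
Start: joints at [0.965, 0.286, 1.577, -0, 1.279, -0.15], TCP at [0.297, 0.606, 0.231] pointing down, gripper open.
Joint ranges: [-2.77, 2.77], [-0.9, 2.22], [0.21, 2.48], [-1.53, 4.67], [0.24, 2.81], [-2.84, 2.84]. Speed limits (rad/s): [2.79, 2.79, 3.14, 3.14, 3.14, 3.14].

## Interface

Orientations are given as a unit quaternion [x, y, z, w].
In Python, from plant import get_state, read_camera, calibration, sign_off, recognise, grip_depth gives the robot as it stands. The module is installed in compiled form; this text tells all that it offers.
- The arm moves only by the tool servo_tool, never from a script. Its argument "deltas" is a list that holds one entry, the list of rows, each a list of 4 numbers: the shift along the world's x, y, z scaled (see below), then the turn about the world's z scaled (see below). In form: [[[tx, ty, tz, spin], ...]]. A call has exactly 5 rows; each row is the pose to reach, as a shift and turn from the pose commanded when the call began; what a row does not reach only later rows make up. The controller multiplies each number of a shift by 10 cm and each number of a turn by 90 degrees. A row lasts 1/10 s, in which the tool goes at most 50 mm and 8.59 degrees, less where a joint would pass 70% of its speed; a pose out of reach is approached as far as the arm can. A call with a number of a shift or a turn outside -1 to 1 is refused whole. A call with a gripper value outside its range is refused whole. "claw" is the gripper's target within -1 to 1 (fully open at 1, half-way at 0, shut at -1), set as the call begins (left out, the last holds). The fingers move at their own pace and stop on an object; "force" is the grip in N (left out, the last holds). Time passes only in rows, so rows that repeat a pose let the fingers close, or fill a call up. It gives the time, the measured TCP pose, the force and the opening at its end, in the units of the state.
- get_state(): the state, without advancing time (a new reading comes with each control period).
- read_camera(name): name is "scene" or "side" or "wrist"; returns the picture (420x560x3 uint8, blue, green, red); there is no depth.
- calibration(name): a dict with "intrinsics" (3x3 intrinsics, pixels), "R" (3x3) and "t" (3): a world point X has camera coordinates R X + t; the wrist camera has in their place "T_tool_cam" (4x4, takes a point from camera to tool coordinates, whose origin is the TCP and whose axes are the tool frame's). Camera axes: x right, y down, z forward; pixel columns grow to the right and rows downward; lengths in m; the calibration is good to about 2 mm. A picture is of the moment at which its call begins: read the wrist's pose just before it. calibration takes no time and is no camera call.
- sign_off(): hands the job in, once; it reports no verdict.
Trained networks look in the newest picture that a camera, given by its name, has taken for a name from the list of things; names that differ only in an ending like _2 or _b are one class to them, and where a whole thing is asked for, a point or a joint stands for the part that bears it (a point fixed in the world has none). Each returns a list of dicts, best first, with "p" (0 to 1); they miss things now and then, are a little off and sometimes report something else, mostly with a low value. They report only what shows in the picture. A call takes as long as a camera call. They do not tell look-alikes from the thing itself.
- recognise(camera, query): "at" ([x, y, z] in m, in world coordinates, good to about 4 mm: the middle of the surface that is visible of it).
The state is a dict: "time": time; "qpos": joint angles; "dq": joint speeds; "joint_efforts": joint torques, N m; "eef_pos": TCP position; "tcp_rot": TCP orientation; "contact_force": force on the tool from outside, world axes, zero at the start; "wrist_torque": the same for the moment, N m; "opening": opening from 0.0 (shut) to 1.0 (fully open).
Only numpy, scipy, OpenCV 4.12 (cv2) and the standard library are available. Lean on these libraries where they do the work, as an engineer would, in place of code of your own. Each camera call takes 0.05 s, during which the arm holds its last target. There are 200 camera calls.

## Working session

There is one attempt and no reset: what is moved stays moved. The work goes in short steps, Python scripts to look and compute and a tool call to move; the robot and the scene stay as the last step left them, time stands still between calls to the robot, and variables do not carry over. Pictures are saved under pics/ and viewed, about 8 in all and at most 12, crops included, and the job is handed in when it is done.

Besides the shell and the picture viewer there is one more tool, called after "Call:" in YAML: its name, and indented under it one key for each argument. servo_tool: Moves the arm, as the interface text tells. Its arguments: {"type":"object","properties":{"deltas":{"type":"array"},"claw":{"type":"number"},"force":{"type":"number"}},"required":["deltas"]}

```bash
mkdir -p pics; python3 - <<'E'
from plant import *
import cv2,numpy as np
np.set_printoptions(precision=4,suppress=True)
s=get_state();print(s['time'],s['eef_pos'],s['tcp_rot'],s['contact_force'],s['opening'],grip_depth)
a=read_camera('scene');b=read_camera('side')
cv2.imwrite('pics/a.png',a);cv2.imwrite('pics/b.png',b)
for c in('scene','side'):
  for q in('bar_center','corner','long_fence','short_fence','tray','cube_center','cyl_center','dish'):
    print(c,q,[(np.round(d['at'],3).tolist(),round(d['p'],2)) for d in recognise(c,q)[:4]])
E
```

```text
0.0 [0.2967 0.6055 0.2299] [-0.3744  0.6008  0.3738  0.5993] [-0.4979 -0.0964  0.8101] 1.0014777640330133 0.0187
scene bar_center [([0.328, -0.311, 0.05], 0.91), ([0.326, -0.17, 0.048], 0.89), ([0.513, -0.349, 0.05], 0.69)]
scene corner [([0.571, 0.163, 0.013], 0.93), ([0.466, -0.185, 0.057], 0.58)]
scene long_fence [([0.657, 0.145, 0.024], 0.85)]
scene short_fence [([0.628, 0.252, 0.022], 0.7)]
scene tray [([0.596, -0.184, 0.007], 0.71)]
scene cube_center [([0.685, -0.193, 0.048], 0.81)]
scene cyl_center [([0.577, -0.182, 0.057], 0.57)]
scene dish [([0.759, -0.001, 0.019], 0.94)]
side bar_center [([0.457, -0.2, 0.054], 0.98), ([0.494, -0.364, 0.05], 0.97), ([0.318, -0.323, 0.052], 0.88), ([0.323, -0.183, 0.049], 0.69)]
side corner [([0.565, 0.154, 0.013], 0.64)]
side long_fence [([0.657, 0.134, 0.023], 0.81), ([0.456, -0.2, 0.053], 0.24)]
side short_fence []
side tray [([0.57, -0.191, 0.007], 0.56)]
side cube_center [([0.676, -0.197, 0.046], 0.59)]
side cyl_center [([0.566, -0.191, 0.054], 0.61)]
side dish [([0.764, 0.01, 0.019], 0.83)]
```

View pics/a.png

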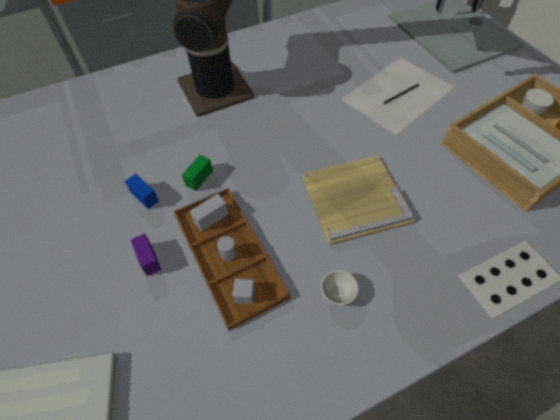

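View pics/b.png

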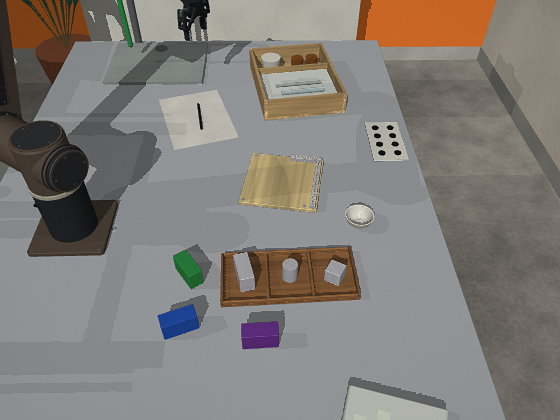

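The bar candidates in the scene picture are grey (210,212), blue (142,191), green (198,172) and purple (146,254). Only the grey one is aluminium and in the tray, at about (0.46,-0.19), with the cylinder and cube beside it. The corner appears to be near scene (408,217), and the fences run along +x and +y of the board. The next step is an enlarged crop to confirm the bar.

```bash
cat > h.py <<'E'
from plant import *
import cv2,numpy as np
from scipy.spatial.transform import Rotation as Ro
np.set_printoptions(precision=4,suppress=True)
def proj(c,X,st=None):
    k=calibration(c);K=np.array(k['intrinsics'])
    X=np.atleast_2d(X)
    if c=='wrist':
        T=np.array(k['T_tool_cam']);R=Ro.from_quat(st['tcp_rot']).as_matrix()
        P=((X-st['eef_pos'])@R-T[:3,3])@T[:3,:3]
    else: P=X@np.array(k['R']).T+np.array(k['t'])
    p=P@K.T;return p[:,:2]/p[:,2:]
def unproj(c,uv,z,st=None):
    k=calibration(c);K=np.array(k['intrinsics']);uv=np.atleast_2d(uv).astype(float)
    d=np.c_[uv,np.ones(len(uv))]@np.linalg.inv(K).T
    if c=='wrist':
        T=np.array(k['T_tool_cam']);R=Ro.from_quat(st['tcp_rot']).as_matrix()
        o=R@T[:3,3]+st['eef_pos'];d=d@(R@T[:3,:3]).T
    else:
        R=np.array(k['R']);o=-R.T@np.array(k['t']);d=d@R
    return o+d*((z-o[2])/d[:,2])[:,None]
E
python3 - <<'E'
from h import *
s=get_state();R=Ro.from_quat(s['tcp_rot']).as_matrix();print(R);T=np.array(calibration('wrist')['T_tool_cam']);print(T,calibration('wrist')['intrinsics'])
a=cv2.imread('pics/a.png');b=cv2.imread('pics/b.png')
c1=cv2.resize(a[170:270,120:250],None,fx=4,fy=4,interpolation=2)[:,:400]
c2=cv2.resize(a[145:245,295:425],None,fx=4,fy=4,interpolation=2)[:,:400+120]
c1=cv2.resize(a[180:280,150:250],(390,390),interpolation=2);c2=cv2.resize(a[145:245,320:420],(390,390),interpolation=2)
cv2.imwrite('pics/c.png',np.hstack([c1,c2]))
E
```

```text
[[-0.     -0.8979  0.4401]
 [-0.      0.4401  0.8979]
 [-1.      0.     -0.    ]]
[[-0.     -0.2886  0.9575 -0.1419]
 [-0.0006 -0.9575 -0.2886  0.074 ]
 [ 1.     -0.0006 -0.0002 -0.0008]
 [ 0.      0.      0.      1.    ]] [[295.0175   0.     276.9524]
 [  0.     295.0175 208.4668]
 [  0.       0.       1.    ]]
```

View pics/c.png

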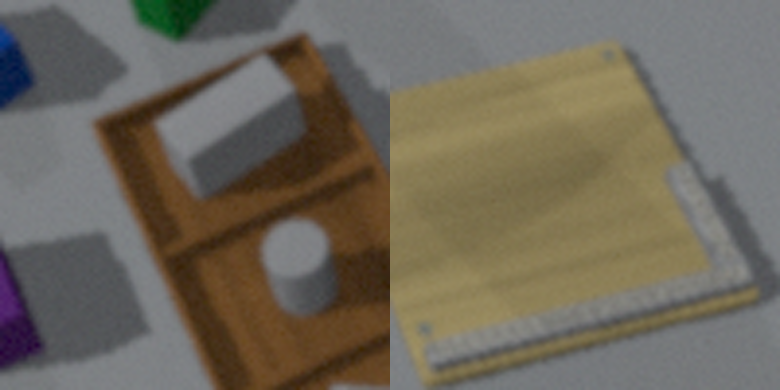

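The crop confirms it: the grey bar stands in the near compartment beside the cylinder, and the coloured blocks lie outside the tray. The inner corner is near scene (402,214). I'll pass over the board first and look with the wrist camera.

Call:
servo_tool:
  deltas:
    - [[0.15,-0.2,0,-0.07],[0.3,-0.4,0,-0.14],[0.45,-0.6,0,-0.21],[0.6,-0.8,0,-0.28],[0.7,-1,0,-0.355]]

```text
time: 1.4
eef_pos: [0.368, 0.5052, 0.2314]
tcp_rot: [-0.193, 0.68, 0.193, 0.68]
contact_force: [-0.0, -0.1, 0.2]
opening: 1.003
```

Call:
servo_tool:
  deltas:
    - [[0.15,-0.2,0,-0.07],[0.3,-0.4,0,-0.14],[0.45,-0.6,0,-0.21],[0.6,-0.8,0,-0.28],[0.7,-1,0,-0.355]]

```text
time: 1.9
eef_pos: [0.438, 0.4052, 0.2315]
tcp_rot: [0.002, 0.707, -0.002, 0.707]
contact_force: [0.2, -0.6, 0.5]
opening: 0.996
```

Call:
servo_tool:
  deltas:
    - [[0.15,-0.2,-0.1,0],[0.3,-0.4,-0.2,0],[0.45,-0.6,-0.3,0],[0.6,-0.8,-0.4,0],[0.7,-1,-0.5,0]]

```text
time: 2.4
eef_pos: [0.508, 0.3052, 0.1812]
tcp_rot: [0.0, 0.707, -0.0, 0.707]
contact_force: [0.5, 0.9, 0.7]
opening: 1.002
```

Call:
servo_tool:
  deltas:
    - [[0.15,-0.2,0,0],[0.3,-0.4,0,0],[0.45,-0.6,0,0],[0.6,-0.8,0,0],[0.6,-0.8,0,0]]

```text
time: 2.9
eef_pos: [0.5688, 0.2239, 0.1816]
tcp_rot: [0.001, 0.707, -0.001, 0.707]
contact_force: [0.4, 1.4, 0.1]
opening: 1.002
```

```bash
python3 - <<'E'
from h import *
import pickle
s=get_state();a=read_camera('wrist');cv2.imwrite('pics/w1.png',a);pickle.dump(s,open('w1.pkl','wb'))
print(s['time'],s['eef_pos'],Ro.from_quat(s['tcp_rot']).as_matrix(),s['dq'])
for q in('corner','long_fence','short_fence'):
    print(q,[(np.round(d['at'],4).tolist(),round(d['p'],2)) for d in recognise('wrist',q)[:3]])
E
```

```text
2.9 [0.5688 0.2239 0.1816] [[ 0.0011  0.0035  1.    ]
 [-0.0005  1.     -0.0035]
 [-1.     -0.0005  0.0011]] [ 0.0433 -0.0133  0.0191  0.0308  0.0177  0.027 ]
corner [([0.56, 0.1871, 0.0108], 0.81)]
long_fence [([0.6585, 0.1635, 0.0317], 0.83)]
short_fence [([0.6268, 0.2523, 0.0222], 0.73)]
```

View pics/w1.png

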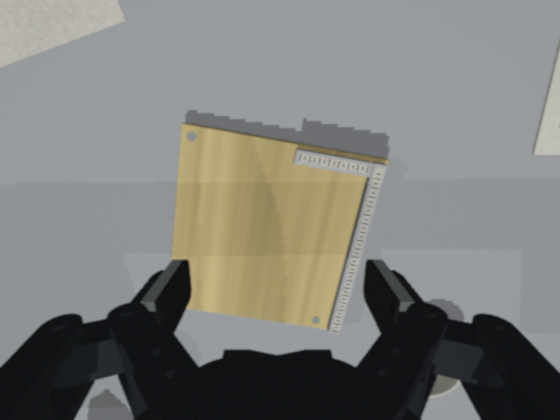

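Wrist view: the board's inner corner is near pixel (368,177). The long fence runs down to (333,328) and the short fence runs to (297,157). The camera sits beyond the short fence, so that boundary is its top edge. The long fence's boundary is at board level. I'll fit both.

```bash
cat > fence.py <<'E'
from h import *
def edge(img,rows=None,cols=None,lo=0,hi=0):
    h=cv2.cvtColor(img,cv2.COLOR_BGR2HSV).astype(float); S=cv2.GaussianBlur(h[:,:,1],(3,3),0)
    out=[]
    for i in (rows if rows is not None else cols):
        p=S[i] if rows is not None else S[:,i]
        l,hh=lo(i),hi(i); q=p[l:hh]; g=np.diff(q); j=np.argmax(np.abs(g))
        den=(np.abs(g[max(j-1,0):j+2])); pos=l+.5+((np.arange(max(j-1,0),max(j-1,0)+len(den))*den).sum()/den.sum())
        out.append((pos,i) if rows is not None else (i,pos))
    return np.array(out)
def line(P):
    P=P[:,:2]
    for _ in range(4):
        c=P.mean(0);d=np.linalg.svd(P-c)[2][0];n=np.array([-d[1],d[0]]);r=(P-c)@n
        P=P[np.abs(r)<max(2*r.std(),3e-4)]
    return c,d,r.std(),len(P)
E
python3 - <<'E'
from fence import *
import pickle
a=cv2.imread('pics/w1.png');s=pickle.load(open('w1.pkl','rb'))
k=(368-328)/(177-328.)
L=edge(a,rows=range(195,315),lo=lambda i:int(364+k*(i-185))-9,hi=lambda i:int(364+k*(i-185))+9)
S=edge(a,cols=range(303,360),lo=lambda i:int(166+(i-300)*.16)-7,hi=lambda i:int(166+(i-300)*.16)+7)
print(L[::20],S[::10])
res={}
for zl,zs in((.012,.024),(.024,.024),(.024,.012)):
    cl,dl,rl,nl=line(unproj('wrist',L,zl,s));cs,ds,rs,ns=line(unproj('wrist',S,zs,s))
    dl*=np.sign(dl[1]);ds*=np.sign(ds[0])
    t=np.linalg.solve(np.c_[dl,-ds],cs-cl);X=cl+t[0]*dl
    print(zl,zs,'corner',X,'yaw long',np.degrees(np.arctan2(-dl[0],dl[1])),'yaw short',np.degrees(np.arctan2(ds[1],ds[0])),rl,nl,rs,ns)
P=unproj('wrist',[[335,330],[383,165],[297,151]],.024,s);print(P,np.linalg.norm(P[0]-P[1]))
b=cv2.resize(a[140:340,160:400],None,fx=2.4,fy=2.4)
for p in np.r_[L,S][::4]: cv2.circle(b,tuple(int(v) for v in (p-[160,140])*2.4+1),1,(0,0,255),-1)
cv2.imwrite('pics/w1c.png',b)
E
```

```text
[[361.7083 195.    ]
 [356.567  215.    ]
 [351.4032 235.    ]
 [345.7218 255.    ]
 [340.4982 275.    ]
 [335.3822 295.    ]] [[303.     165.4061]
 [313.     167.2916]
 [323.     168.6173]
 [333.     170.5798]
 [343.     172.4183]
 [353.     173.7568]]
0.012 0.024 corner [0.6645 0.2398] yaw long -10.230055890302383 yaw short -10.085556994798988 0.00016993959463706368 117 0.0001595661630594264 57
0.024 0.024 corner [0.6606 0.2405] yaw long -10.23005589030239 yaw short -10.085556994798988 0.0001633911485858204 117 0.0001595661630594264 57
0.024 0.012 corner [0.6603 0.239 ] yaw long -10.23005589030239 yaw short -10.085556994798992 0.0001633911485858204 117 0.0001659613100391895 57
[[0.6377 0.0525 0.024 ]
 [0.6759 0.2522 0.024 ]
 [0.5884 0.2666 0.024 ]] 0.2033374843741681
```

View pics/w1c.png

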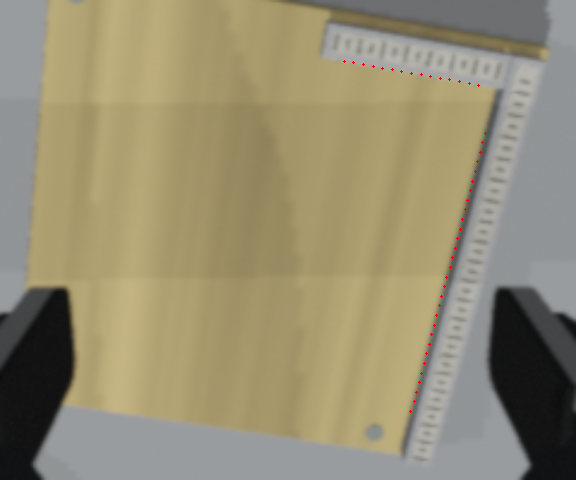

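Corner ≈ (0.6645, 0.2398), yaw −10.15°. The two fences agree within 0.15°, and the dots lie on the inner edges. Next I'll move over the bar.

Call:
servo_tool:
  deltas:
    - [[-0.05,-0.2,0,0],[-0.1,-0.4,0,0],[-0.15,-0.6,0,0],[-0.2,-0.8,0,0],[-0.25,-1,0,0]]

```text
time: 3.6
eef_pos: [0.5412, 0.1265, 0.1813]
tcp_rot: [-0.0, 0.707, 0.001, 0.707]
contact_force: [0.5, 0.3, 0.0]
opening: 1.001
```

Call:
servo_tool:
  deltas:
    - [[-0.05,-0.2,0,0],[-0.1,-0.4,0,0],[-0.15,-0.6,0,0],[-0.2,-0.8,0,0],[-0.25,-1,0,0]]

```text
time: 4.1
eef_pos: [0.5165, 0.0265, 0.1814]
tcp_rot: [-0.0, 0.707, 0.001, 0.707]
contact_force: [0.2, 0.8, -0.2]
opening: 0.998
```

Call:
servo_tool:
  deltas:
    - [[-0.05,-0.2,0,0],[-0.1,-0.4,0,0],[-0.15,-0.6,0,0],[-0.2,-0.8,0,0],[-0.25,-1,0,0]]

```text
time: 4.6
eef_pos: [0.4917, -0.0735, 0.1814]
tcp_rot: [-0.0, 0.707, 0.001, 0.707]
contact_force: [0.2, 0.7, -0.8]
opening: 0.997
```

Call:
servo_tool:
  deltas:
    - [[-0.07,-0.2,0,0],[-0.14,-0.4,0,0],[-0.21,-0.6,0,0],[-0.28,-0.8,0,0],[-0.35,-0.9,0,0]]

```text
time: 5.1
eef_pos: [0.4569, -0.1641, 0.1815]
tcp_rot: [-0.0, 0.707, -0.0, 0.707]
contact_force: [-0.8, -1.1, -0.1]
opening: 1.004
```

Call:
servo_tool:
  deltas:
    - [[0,-0.2,0,0],[0,-0.4,0,0],[0,-0.5,0,0],[0,-0.5,0,0],[0,-0.5,0,0]]

```text
time: 5.6
eef_pos: [0.4571, -0.2131, 0.1812]
tcp_rot: [0.0, 0.707, 0.0, 0.707]
contact_force: [0.2, 0.5, -0.2]
opening: 1.003
```

```bash
python3 - <<'E'
from h import *
import pickle
s=get_state();a=read_camera('wrist');cv2.imwrite('pics/w2.png',a);pickle.dump(s,open('w2.pkl','wb'))
print(s['time'],s['eef_pos'],s['qpos'],s['dq'])
for q in('bar_center','tray','cyl_center'):
    print(q,[(np.round(d['at'],4).tolist(),round(d['p'],2)) for d in recognise('wrist',q)[:4]])
E
```

```text
5.6 [ 0.4571 -0.2131  0.1812] [-0.638  -0.0453  2.0363  0.0005  1.1512 -0.6382] [ 0.0054 -0.0029  0.0053 -0.0017 -0.0022 -0.0026]
bar_center [([0.2968, -0.304, 0.0433], 0.78), ([0.3256, -0.157, 0.0484], 0.76), ([0.4954, -0.3342, 0.0515], 0.76), ([0.4551, -0.1788, 0.0555], 0.74)]
tray [([0.567, -0.1659, 0.0041], 0.82)]
cyl_center [([0.5621, -0.1803, 0.0578], 0.82)]
```

View pics/w2.png

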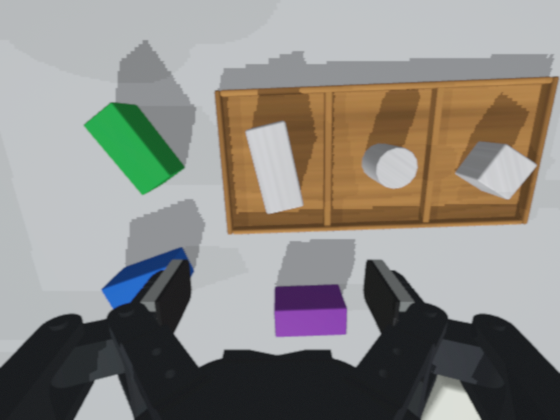

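In the wrist view, the bar's top face is at about (247–302, 122–213). The cylinder is at (390,165) and the cube at (495,170). Next I'll fit the top face.

```bash
python3 - <<'E'
from h import *
import pickle
a=cv2.imread('pics/w2.png');s=pickle.load(open('w2.pkl','rb'))
h=cv2.cvtColor(a,cv2.COLOR_BGR2HSV)
m=((h[:,:,1]<60)&(h[:,:,2]>110)).astype(np.uint8);r=np.zeros_like(m);r[105:222,236:322]=1;m*=r
n,l,st,c=cv2.connectedComponentsWithStats(m);i=1+np.argmax(st[1:,4]);print(st[i])
cn=max(cv2.findContours((l==i).astype(np.uint8),0,1)[0],key=cv2.contourArea)[:,0,:]
hull=cv2.convexHull(cn)[:,0,:]
P=unproj('wrist',hull,.056,s)[:,:2]
print(cv2.minAreaRect((P*1000).astype(np.float32)))
box=cv2.boxPoints(cv2.minAreaRect((P*1000).astype(np.float32)))/1000
print(box)
b=cv2.resize(a[90:240,200:350],None,fx=4,fy=4)
q=proj('wrist',np.c_[box,np.full(4,.056)],s)
cv2.polylines(b,[np.int32((q-[200,90])*4+2)],True,(0,0,255),1)
T=unproj('wrist',[[218,92],[232,233],[555,80],[528,222]],.02,s);print(T)
cv2.imwrite('pics/w2c.png',b)
E
```

```text
[ 245  121   58   93 3508]
((454.509765625, -183.1119842529297), (36.32559585571289, 80.30472564697266), 13.319818496704102)
[[ 0.4276 -0.1482]
 [ 0.4461 -0.2264]
 [ 0.4814 -0.218 ]
 [ 0.4629 -0.1399]]
[[ 0.3997 -0.1146  0.02  ]
 [ 0.4067 -0.2595  0.02  ]
 [ 0.7198 -0.1042  0.02  ]
 [ 0.7291 -0.2467  0.02  ]]
```

View pics/w2c.png

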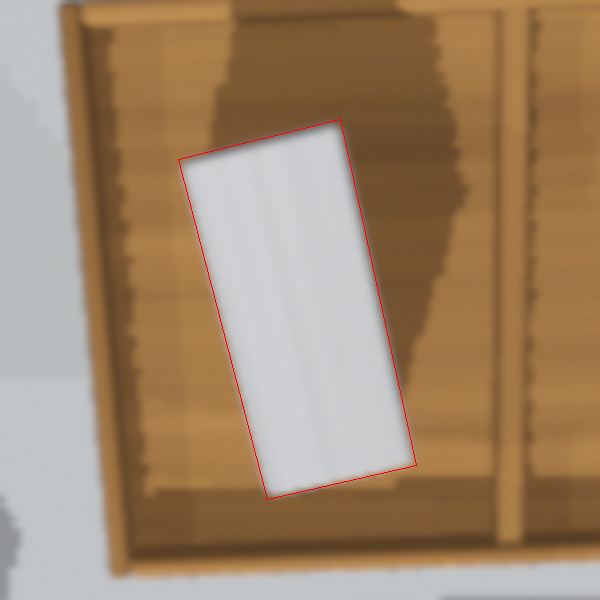

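The fit gives 36.3 × 80.3 mm, centre (0.4545, −0.1831), yaw +13.3°. Both sizes match the given ones. Now I'll align, descend and grip.

Call:
servo_tool:
  deltas:
    - [[-0.01,0.1,-0.2,0.05],[-0.026,0.2,-0.4,0.1],[-0.026,0.3,-0.6,0.148],[-0.026,0.3,-0.75,0.148],[-0.026,0.3,-0.75,0.148]]

```text
time: 6.3
eef_pos: [0.4529, -0.1822, 0.104]
tcp_rot: [-0.081, 0.704, 0.083, 0.701]
contact_force: [-0.2, 1.1, 0.0]
opening: 1.001
```

Call:
servo_tool:
  deltas:
    - [[0,0,-0.25,0],[0,0,-0.5,0],[0,0,-0.7,0],[0,0,-0.79,0],[0,0,-0.79,0]]

```text
time: 6.8
eef_pos: [0.4541, -0.1836, 0.0268]
tcp_rot: [-0.081, 0.703, 0.082, 0.702]
contact_force: [-0.5, -0.1, -0.0]
opening: 1.0
```

Call:
servo_tool:
  deltas:
    - [[0,0,0,0],[0,0,0,0],[0,0,0,0],[0,0,0,0],[0,0,0,0]]
  claw: -1
  force: 50

```text
time: 7.3
eef_pos: [0.4554, -0.1844, 0.0284]
tcp_rot: [-0.082, 0.702, 0.081, 0.703]
contact_force: [-0.0, 1.1, 3.8]
opening: 0.406
```

Call:
servo_tool:
  deltas:
    - [[0,0,0,0],[0,0,0,0],[0,0,0,0],[0,0,0,0],[0,0,0,0]]

```text
time: 7.8
eef_pos: [0.4554, -0.1844, 0.0284]
tcp_rot: [-0.082, 0.702, 0.081, 0.703]
contact_force: [-0.5, 0.4, 6.0]
opening: 0.416
```

Gripped: the opening of 0.41 × 85 mm ≈ 35 mm matches the bar's width. Lifting.

Call:
servo_tool:
  deltas:
    - [[0,0,0.1,0],[0,0,0.3,0],[0,0,0.5,0],[0,0,0.7,0],[0,0,0.8,0]]

```text
time: 8.3
eef_pos: [0.4542, -0.1837, 0.108]
tcp_rot: [-0.082, 0.702, 0.082, 0.702]
contact_force: [1.1, -0.1, -4.7]
opening: 0.414
```

```bash
python3 - <<'E'
from h import *
s=get_state();R=Ro.from_quat(s['tcp_rot']).as_matrix()
z=R[:,2];print(s['time'],s['eef_pos'],'jaw yaw',np.degrees(np.arctan2(z[1],z[0])),s['contact_force'],s['wrist_torque'])
cv2.imwrite('pics/w3.png',np.hstack([cv2.resize(read_camera('side')[180:330,180:400],(400,273)),cv2.resize(read_camera('wrist'),(364,273))]))
C=np.array([.6645,.2398]);p=np.radians(-10.15);ex=np.array([np.cos(p),np.sin(p)]);ey=np.array([-ex[1],ex[0]])
H=C-.018*ex-.040*ey;print('home',H,'standoff',C-.030*ex-.055*ey,ex,ey)
E
```

```text
8.3 [ 0.4542 -0.1837  0.108 ] jaw yaw 13.308929750793805 [ 1.1231 -0.0632 -4.6608] [-0.0019 -0.0621  0.0225]
home [0.6397 0.2036] standoff [0.6253 0.1909] [ 0.9843 -0.1762] [0.1762 0.9843]
```

View pics/w3.png

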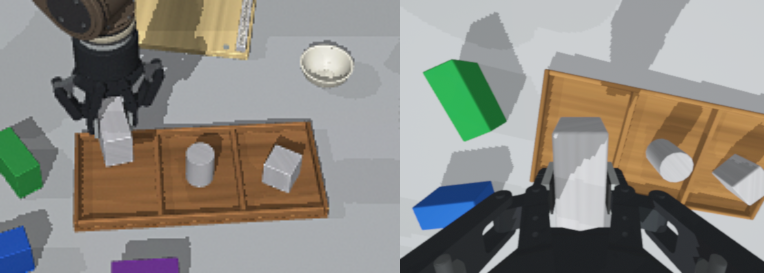

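The bar is held level, at −4.7 N with the weight on. The cylinder and cube haven't moved. I'll carry it to the standoff at (0.6253, 0.1909), yaw −10.15°.

Call:
servo_tool:
  deltas:
    - [[0.08,0.18,0,-0.05],[0.16,0.36,0,-0.1],[0.25,0.55,0,-0.15],[0.34,0.75,0,-0.2],[0.43,0.94,0,-0.26]]

```text
time: 8.9
eef_pos: [0.4962, -0.0886, 0.1052]
tcp_rot: [0.064, 0.706, -0.063, 0.703]
contact_force: [-0.4, 0.7, -4.8]
opening: 0.412
```

Call:
servo_tool:
  deltas:
    - [[0.08,0.18,0,0],[0.16,0.36,0,0],[0.25,0.55,0,0],[0.34,0.75,0,0],[0.43,0.94,0,0]]

```text
time: 9.4
eef_pos: [0.5392, 0.0052, 0.105]
tcp_rot: [0.062, 0.706, -0.062, 0.703]
contact_force: [0.1, -0.4, -4.5]
opening: 0.413
```

Call:
servo_tool:
  deltas:
    - [[0.08,0.18,0,0],[0.16,0.36,0,0],[0.25,0.55,0,0],[0.34,0.75,0,0],[0.43,0.94,0,0]]

```text
time: 9.9
eef_pos: [0.5821, 0.0989, 0.1047]
tcp_rot: [0.062, 0.706, -0.062, 0.703]
contact_force: [0.1, 0.5, -3.4]
opening: 0.414
```

Call:
servo_tool:
  deltas:
    - [[0.08,0.18,0,0],[0.16,0.36,0,0],[0.25,0.55,0,0],[0.34,0.75,0,0],[0.42,0.93,0,0]]

```text
time: 10.4
eef_pos: [0.625, 0.1921, 0.1055]
tcp_rot: [0.062, 0.705, -0.062, 0.703]
contact_force: [0.0, 0.5, -4.2]
opening: 0.409
```

Call:
servo_tool:
  deltas:
    - [[0,0,-0.1,0],[0,0,-0.3,0],[0,0,-0.45,0],[0,0,-0.5,0],[0,0,-0.5,0]]

```text
time: 10.9
eef_pos: [0.624, 0.1905, 0.0551]
tcp_rot: [0.062, 0.706, -0.063, 0.703]
contact_force: [-0.6, -0.9, -4.2]
opening: 0.411
```

```bash
cat > st.py <<'E'
from h import *
s=get_state();R=Ro.from_quat(s['tcp_rot']).as_matrix();z=R[:,2]
p=np.radians(-10.15);ex=np.array([np.cos(p),np.sin(p)]);ey=np.array([-ex[1],ex[0]])
d=(s['eef_pos'][:2]-np.array([.6397,.2036]))*1000;f=np.array(s['contact_force'])[:2]
print('t',s['time'],'pos',np.array(s['eef_pos']),'yaw',np.degrees(np.arctan2(z[1],z[0])),'from home mm',d@ex,d@ey,'F board',f@ex,f@ey,s['contact_force'][2],'M',np.array(s['wrist_torque']),'open',s['opening'],'tilt',R[2])
E
python3 st.py; python3 - <<'E'
from h import *
s=get_state();a=read_camera('wrist');b=read_camera('scene')
cv2.imwrite('pics/w4.png',np.hstack([cv2.resize(a[60:360,180:460],(420,450)),cv2.resize(b[150:250,310:420],(380,450))[:, :380]]))
E
```

```text
t 10.9 pos [0.624  0.1905 0.0551] yaw -10.123021199293962 from home mm -13.176666200818863 -15.673998229047212 F board -0.42554300168761244 -0.9468418150441584 -4.221239407055523 M [-0.0053  0.0116 -0.0131] open 0.4107934687129038 tilt [-1.     -0.0014 -0.004 ]
```

View pics/w4.png

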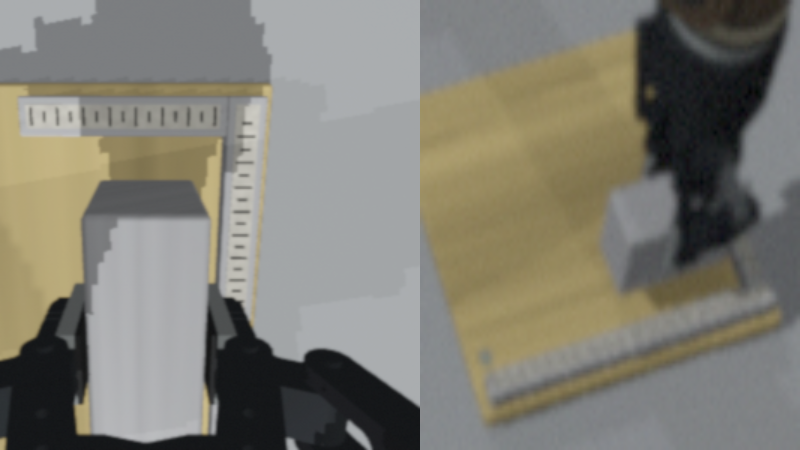

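The bar hangs just inside the corner, parallel to both fences, and clear of them. I'll lower it onto the board until contact shows.

Call:
servo_tool:
  deltas:
    - [[0,0,-0.07,0],[0,0,-0.14,0],[0,0,-0.17,0],[0,0,-0.18,0],[0,0,-0.18,0]]

```text
time: 11.5
eef_pos: [0.6253, 0.1911, 0.039]
tcp_rot: [0.062, 0.705, -0.062, 0.704]
contact_force: [-0.1, 0.7, -5.0]
opening: 0.416
```

Call:
servo_tool:
  deltas:
    - [[0,0,-0.005,0],[0,0,-0.01,0],[0,0,-0.015,0],[0,0,-0.02,0],[0,0,-0.02,0]]

```text
time: 12.0
eef_pos: [0.6254, 0.1911, 0.0373]
tcp_rot: [0.062, 0.704, -0.062, 0.704]
contact_force: [-0.3, 0.1, -5.4]
opening: 0.415
```

```bash
python3 st.py
```

```text
t 12.0 pos [0.6254 0.1911 0.0373] yaw -10.093462454766428 from home mm -11.849704388876368 -14.841668615177271 F board -0.28492483142538955 0.09218259506608975 -5.376340510001201 M [0.051  0.0188 0.0124] open 0.41473384914520484 tilt [-1.     -0.0001 -0.0001]
```

Call:
servo_tool:
  deltas:
    - [[0,0,-0.005,0],[0,0,-0.01,0],[0,0,-0.015,0],[0,0,-0.02,0],[0,0,-0.02,0]]

```text
time: 12.5
eef_pos: [0.6254, 0.1911, 0.0352]
tcp_rot: [0.062, 0.704, -0.062, 0.704]
contact_force: [-0.4, 0.1, -4.0]
opening: 0.414
```

Call:
servo_tool:
  deltas:
    - [[0,0,-0.003,0],[0,0,-0.006,0],[0,0,-0.01,0],[0,0,-0.01,0],[0,0,-0.01,0]]

```text
time: 13.0
eef_pos: [0.6256, 0.1911, 0.0346]
tcp_rot: [0.062, 0.704, -0.062, 0.704]
contact_force: [-0.2, 0.1, -3.2]
opening: 0.415
```

Call:
servo_tool:
  deltas:
    - [[0,0,-0.003,0],[0,0,-0.006,0],[0,0,-0.01,0],[0,0,-0.01,0],[0,0,-0.01,0]]

```text
time: 13.5
eef_pos: [0.6261, 0.1912, 0.0345]
tcp_rot: [0.062, 0.704, -0.062, 0.705]
contact_force: [-2.3, -1.2, 5.1]
opening: 0.41
```

Call:
servo_tool:
  deltas:
    - [[0,0,-0.002,0],[0,0,-0.005,0],[0,0,-0.005,0],[0,0,-0.005,0],[0,0,-0.005,0]]

```text
time: 14.0
eef_pos: [0.6263, 0.1912, 0.0345]
tcp_rot: [0.062, 0.704, -0.062, 0.705]
contact_force: [-2.8, -1.4, 7.0]
opening: 0.413
```

The bar rests on the board. Now I'll slide diagonally to about 3 mm short of both fences.

Call:
servo_tool:
  deltas:
    - [[0.02,0.02,0,0],[0.05,0.045,0,0],[0.08,0.075,0,0],[0.11,0.1,0,0],[0.11,0.1,0,0]]

```text
time: 14.5
eef_pos: [0.6382, 0.2013, 0.0345]
tcp_rot: [0.062, 0.703, -0.062, 0.706]
contact_force: [0.7, -0.5, 5.0]
opening: 0.412
```

```bash
python3 st.py
```

```text
t 14.5 pos [0.6382 0.2013 0.0345] yaw -10.084170245475633 from home mm -1.0468258034468627 -2.572740475541209 F board 0.794986569803166 -0.38614273397382665 5.043910469663115 M [-0.1759  0.3597  0.0426] open 0.4122959539231979 tilt [-1.      0.0009  0.0036]
```

Call:
servo_tool:
  deltas:
    - [[0.004,-0.001,0,0],[0.008,-0.001,0,0],[0.012,-0.002,0,0],[0.016,-0.003,0,0],[0.016,-0.003,0,0]]

```text
time: 15.0
eef_pos: [0.6389, 0.2012, 0.0345]
tcp_rot: [0.063, 0.704, -0.062, 0.705]
contact_force: [-2.5, -0.2, 6.8]
opening: 0.416
```

```bash
python3 st.py
```

```text
t 15.0 pos [0.6389 0.2012 0.0345] yaw -10.104308828028682 from home mm -0.3262989907862919 -2.5350650377418837 F board -2.409317497293765 -0.661426024816912 6.762796254234521 M [-0.1022  0.599   0.0049] open 0.4162120157754588 tilt [-1.      0.001   0.0015]
```

Call:
servo_tool:
  deltas:
    - [[0.004,-0.001,0,0],[0.008,-0.001,0,0],[0.012,-0.002,0,0],[0.016,-0.003,0,0],[0.016,-0.003,0,0]]

```text
time: 15.5
eef_pos: [0.6392, 0.2011, 0.0345]
tcp_rot: [0.063, 0.705, -0.062, 0.704]
contact_force: [-5.9, -0.3, 9.4]
opening: 0.413
```

```bash
python3 st.py
```

```text
t 15.5 pos [0.6392 0.2011 0.0345] yaw -10.128652803059756 from home mm -0.08312037438681624 -2.506415481880703 F board -5.784738271606098 -1.3633799198026957 9.43254604960903 M [ 0.0072  1.0973 -0.1692] open 0.4134681244742345 tilt [-1.      0.0004 -0.002 ]
```

The long fence is reached. I'll back off its pressure a little and slide to the short fence.

Call:
servo_tool:
  deltas:
    - [[-0.01,0.002,0.004,0],[-0.008,0.01,0.004,0],[-0.006,0.02,0.004,0],[-0.005,0.03,0.004,0],[-0.005,0.03,0.004,0]]

```text
time: 16.0
eef_pos: [0.6395, 0.2029, 0.0345]
tcp_rot: [0.062, 0.704, -0.063, 0.704]
contact_force: [-3.7, -2.7, 7.4]
opening: 0.413
```

```bash
python3 st.py
```

```text
t 16.0 pos [0.6395 0.2029 0.0345] yaw -10.116735786790885 from home mm -0.10886776967032354 -0.7573585021368032 F board -3.125736592884862 -3.3041347498606926 7.406019755461688 M [-0.462   0.7467 -0.1362] open 0.41328261054372045 tilt [-1.    -0.001  0.   ]
```

Call:
servo_tool:
  deltas:
    - [[0.001,0.007,0,0],[0.003,0.014,0,0],[0.004,0.022,0,0],[0.005,0.03,0,0],[0.005,0.03,0,0]]

```text
time: 16.5
eef_pos: [0.6395, 0.203, 0.0345]
tcp_rot: [0.06, 0.705, -0.064, 0.704]
contact_force: [-6.5, -11.2, 9.9]
opening: 0.411
```

```bash
python3 st.py
```

```text
t 16.5 pos [0.6395 0.203  0.0345] yaw -10.09484561317054 from home mm -0.1286575343312201 -0.6768235120764565 F board -4.3717948188743065 -12.202136264451456 9.94932675037887 M [-1.6154  1.1065 -0.1452] open 0.4110813157232907 tilt [-1.     -0.0066 -0.0018]
```

Call:
servo_tool:
  deltas:
    - [[0.002,-0.006,0,0],[0.004,-0.01,0,0],[0.008,-0.01,0,0],[0.01,-0.01,0,0],[0.01,-0.01,0,0]]

```text
time: 17.0
eef_pos: [0.6395, 0.2029, 0.0346]
tcp_rot: [0.061, 0.706, -0.064, 0.703]
contact_force: [-9.0, -8.8, 11.7]
opening: 0.412
```

```bash
python3 st.py; python3 - <<'E'
from h import *
import pickle
s=get_state();a=read_camera('wrist');cv2.imwrite('pics/w5f.png',a);pickle.dump(s,open('w5.pkl','wb'))
b=read_camera('side');cv2.imwrite('pics/side5.png',b);cv2.imwrite('pics/scene5.png',read_camera('scene'))
cv2.imwrite('pics/w5.png',np.hstack([cv2.resize(a[90:290,200:380],(495,550),interpolation=2),cv2.resize(b[140:220,270:330],(300,400),interpolation=2)[:, :].repeat(1,0) if 0 else cv2.resize(b[130:240,230:290+0],(300,550),interpolation=2)]))
E
```

```text
t 17.0 pos [0.6395 0.2029 0.0346] yaw -10.115762423031784 from home mm -0.050871936426929804 -0.7134778554958102 F board -7.306943027912883 -10.229373632235971 11.677735359155307 M [-1.2184  1.4177 -0.1728] open 0.4119560844696586 tilt [-1.     -0.0054 -0.0042]
```

View pics/w5.png

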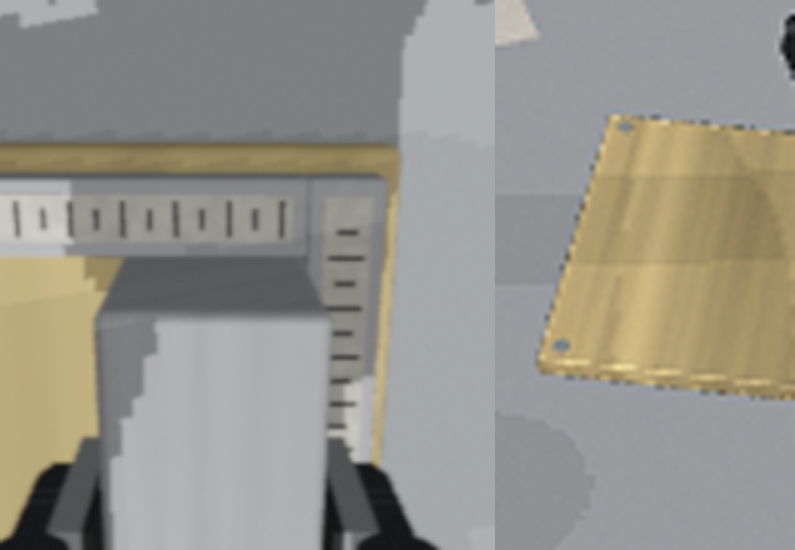

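The picture shows the far end against the short fence and the right side along the long fence. A moment of Mz −0.17 N·m suggests slight counter-clockwise bias, so I'll try a small clockwise turn.

Call:
servo_tool:
  deltas:
    - [[0,0,0,-0.001],[0,0,0,-0.003],[0,0,0,-0.004],[0,0,0,-0.004],[0,0,0,-0.004]]

```text
time: 17.65
eef_pos: [0.6395, 0.2029, 0.0345]
tcp_rot: [0.062, 0.706, -0.066, 0.703]
contact_force: [-9.7, -8.5, 11.3]
opening: 0.411
```

```bash
python3 st.py
```

```text
t 17.65 pos [0.6395 0.2029 0.0345] yaw -10.322750153229855 from home mm -0.05006807789984302 -0.7377521884140862 F board -8.085426908556922 -10.123623520307234 11.32405900411607 M [-1.1539  1.4361  0.3251] open 0.4110489225727412 tilt [-1.     -0.0061 -0.0039]
```

Call:
servo_tool:
  deltas:
    - [[0,0,0,-0.001],[0,0,0,-0.003],[0,0,0,-0.004],[0,0,0,-0.004],[0,0,0,-0.004]]

```text
time: 18.15
eef_pos: [0.6394, 0.2029, 0.0345]
tcp_rot: [0.063, 0.706, -0.067, 0.702]
contact_force: [-8.7, -9.3, 11.8]
opening: 0.414
```

```bash
python3 st.py
```

```text
t 18.15 pos [0.6394 0.2029 0.0345] yaw -10.595081153716318 from home mm -0.1658670186594032 -0.7187819118722976 F board -6.9764008692823385 -10.668459570919552 11.771396380530463 M [-1.0373  1.4326  0.548 ] open 0.4135704177712326 tilt [-1.     -0.0065 -0.004 ]
```

Square lies between: the moment changes sign near yaw −10.18°. I'll turn back there, ease the push slightly and press again to reseat.

Call:
servo_tool:
  deltas:
    - [[-0.005,-0.005,0,0.003],[-0.01,-0.01,0,0.0065],[-0.01,-0.01,0,0.0065],[-0.01,-0.01,0,0.0065],[-0.01,-0.01,0,0.0065]]

```text
time: 18.65
eef_pos: [0.6395, 0.2029, 0.0345]
tcp_rot: [0.062, 0.705, -0.064, 0.704]
contact_force: [-6.2, -6.3, 9.6]
opening: 0.412
```

```bash
python3 st.py
```

```text
t 18.65 pos [0.6395 0.2029 0.0345] yaw -10.213135167391593 from home mm -0.06391747848242044 -0.7669690229598961 F board -4.960828669882879 -7.337377059298029 9.562834569608437 M [-0.7648  0.9886  0.0428] open 0.41159903928614006 tilt [-1.     -0.0031 -0.0012]
```

Call:
servo_tool:
  deltas:
    - [[0.005,0.003,0,0],[0.01,0.006,0,0],[0.012,0.007,0,0],[0.012,0.007,0,0],[0.012,0.007,0,0]]

```text
time: 19.15
eef_pos: [0.6395, 0.2029, 0.0345]
tcp_rot: [0.061, 0.706, -0.065, 0.703]
contact_force: [-9.3, -7.5, 12.5]
opening: 0.412
```

```bash
python3 st.py
```

```text
t 19.15 pos [0.6395 0.2029 0.0345] yaw -10.198569745509174 from home mm -0.05962832686484839 -0.7211759287434006 F board -7.876340086532415 -8.991829677651925 12.509194141457234 M [-1.117   1.4489 -0.0533] open 0.411859898349898 tilt [-1.     -0.0053 -0.0046]
```

The moment is balanced (−0.05 N·m), with about 8 N on the long fence and 9 N on the short. I'll hold half a second and check once more, bystanders included.

Call:
servo_tool:
  deltas:
    - [[0,0,0,0],[0,0,0,0],[0,0,0,0],[0,0,0,0],[0,0,0,0]]

```text
time: 19.65
eef_pos: [0.6395, 0.2029, 0.0345]
tcp_rot: [0.061, 0.706, -0.065, 0.703]
contact_force: [-9.2, -8.5, 11.7]
opening: 0.413
```

```bash
python3 st.py; python3 - <<'E'
from h import *
a=read_camera('wrist');b=read_camera('side');b0=cv2.imread('pics/b.png')
d=cv2.absdiff(b,b0).max(2)>40;print('tray bystanders changed px',d[250:295,275:355].sum(),'dish',d[200:230,343:378].sum())
cv2.imwrite('pics/w6.png',np.hstack([cv2.resize(a[90:290,200:380],(360,400),interpolation=2),cv2.resize(b[130:310,200:380],(400,400),interpolation=2)]))
E
```

```text
t 19.65 pos [0.6395 0.2029 0.0345] yaw -10.204228359904988 from home mm -0.04549254228106806 -0.746889926263389 F board -7.53669152992456 -9.952040235421231 11.737566297802285 M [-1.0316  1.4521  0.0003] open 0.4129822658717386 tilt [-1.     -0.0053 -0.0045]
tray bystanders changed px 0 dish 0
```

View pics/w6.png

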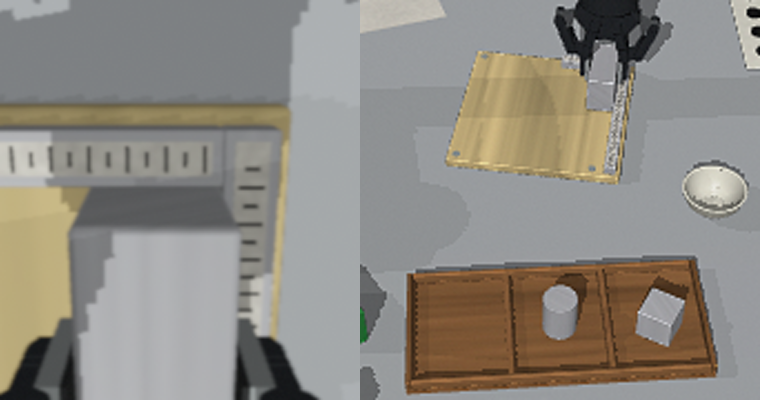

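The bar sits flush on both fences in the corner, and the tray specimens and dish are untouched. Readings are steady, so I'm handing in.

```bash
python3 -c "
from plant import *
print(sign_off())"
```

```text
the job is handed in; nothing more can be done
None
```

The grey aluminium bar is out of the tray, standing the same way up on the board and pressed into the corner. I handed the job in at about 20 s of robot time with the gripper still holding it; no verdict came back.

**Last checks:**
- **Pressing:** the push was steady at about 7.5 N on the long fence and 10 N on the short fence. The turning moment was about 0 N·m, so the bar bears squarely.
- **Position:** the gripper stopped 0.05 mm and 0.75 mm from the home point worked out from the camera, within the 2 mm calibration.
- **Angle:** the bar came to rest at −10.20°, against −10.15° measured for the fences by camera.
- **Flatness:** the hand leans about 0.3° under the push, so the bar could be up to about 0.4 mm off flat along its length. I did not measure the bar itself.
- **Bystanders:** the cube, cylinder and dish showed no change in the side camera. The coloured blocks were not checked there.

Early on, the networks reported "corner" at roughly the middle of the board, so I used the edges of the fences in the wrist picture instead.

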